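Park the tube shaker and hold its guard gate wide

TASK

Throw the shaker's drive lever into the marked notch and leave it there. Then squeeze the catch on the frame until it stays in, and only after that squeeze the catch on the gate, swing the gate out past its half-open click and hold it wide open, nearly as far as it goes, so that the tube rack can be taken out. Finish while still holding the gate wide: it swings back if you let go; leave the other things on the bench where they are.

Things in the scene. Friction and masses are not known exactly. Their poses are not given: they have to be found in the camera images.
- shaker: benchtop tube shaker, white box 250 (x) x 420 (y) x 50 mm high, fixed to the bench; origin: centre of its underside, front = -x, z up. Along its front edge from -y to +y: the frame catch on a grey pedestal (top at 100 mm), the clear gate with its own catch, the drive lever on a grey block (top at 100 mm). Behind the gate a fixed tube rack, 130 mm high. All heights here are above the bench.
- lever_knob (a point): middle (145 mm up) of the drive lever's knob: an upright black cylinder 18 mm across, from 118 to 164 mm up, on a flat steel arm (114 to 122 mm up). The knob's axis is 62 mm from the lever's vertical pivot, which lies at x = -55, y = +147 mm in the shaker's frame; the arm points to the front.
- notch (a point): where the knob's middle (lever_knob) is when the lever sits in the marked notch; fixed on the shaker. The notch is the gap between two raised steel ribs on top of the block, under the arm; a raised steel arrowhead at the block's front points at it.
- lever (a joint): drive lever, rad about the vertical, growing as the knob moves towards the gate (-y of the shaker); 0 = arm straight to the front, stops at -0.8 and 0.75. The marked notch is at 0.35: a sprung ball drops between the ribs there and centres the lever within about 0.05. Starts at -0.7 to -0.2. 1 N at the knob moves it, about 5 N into or out of the notch; it stays where it is left.
- frame_catch_mid (a point): fixed point 140 mm up, midway between the outer faces of the frame catch's two ears once squeezed. Ears: upright aluminium plates 22 mm wide (shaker x), clear from 100 to 160 mm up, pinched together along the shaker's y, from 42 to 30 mm overall. The fixed ear's outer face is 15 mm to -y of this point, the moving ear's 27 mm to +y at first, 15 mm when squeezed.
- frame_catch (a joint): travel of the frame catch's moving ear towards its fixed ear, m: 0 = locked, its bolt in front of the gate; 0.012 = fully in; clear of the gate from 0.009 on. No spring: 3 N of friction, it stays where it is left.
- gate_grip (a point): point on the gate, 140 mm up, 123 mm from the hinge axis, midway between the outer faces of the gate catch's ears once squeezed. Ears: upright aluminium plates 22 mm wide on the gate's top edge (119 mm) up to 160 mm, pinched along the gate, from 42 to 30 mm overall. Fixed ear's outer face: 15 mm towards the hinge; moving ear's: 27 mm towards the free end at first, 15 mm squeezed.
- gate_catch (a joint): travel of the gate catch's moving ear towards its fixed ear (towards the hinge), m: 0 = bolt in its keeper, 0.012 = fully in; bolt out from 0.008 on. Spring: 3 N to start, 7 N fully in; springs back when let go. Keep it squeezed until the gate is 0.15 rad open. A grip on both ears also carries the gate round.
- gate_hinge (a point): on the gate's vertical hinge axis, 115 mm up, at the gate's end nearest the lever; fixed on the shaker.
- gate (a joint): gate angle, rad: 0 = shut, leaf from the hinge to -y of the shaker; grows as the free end swings out to the front (clockwise from above); stop at 1.45. Leaf 155 mm long, 8 thick, 55 to 117 mm up. A spring pulls it shut (1 N at the grip near 0, 3 N wide); a sprung ball under it clicks between two ribs at 0.85 (about 7 N at the grip to pass either rib, from 0.7 and up to 1.1), and let go it falls back to there or further.
- media_bottle: bystander: glass bottle with blue cap, 66 across, 165 mm high; origin under its centre
- tip_box: bystander: pipette tip box 85 x 115 x 47 mm high; origin under its centre
- tube_block: bystander: blue block with small tubes, 70 x 140 x 34 mm high; origin under its centre
- beaker: bystander: glass beaker 80 across, 95 mm high; origin under its centre
- ice_tray: bystander: open red tray 160 x 200 x 85 mm high; origin under its centre
- pipette: bystander: hand pipette lying along its x, 240 mm long, 25 mm high
- tape_stand: bystander: green tape stand with a paper roll, 70 x 160 x 108 mm high; origin under its centre

How it is judged:
On the way, in this order (a step that is already met when the one before it is completed fails the run):
1. the drive lever sits in the marked notch (value of joint lever between 0.27 and 0.43 rad), for 0.3 s.
2. the frame catch is squeezed in and stays (value of joint frame_catch above 0.009 m), for 0.2 s.
3. the gate catch is squeezed (value of joint gate_catch above 0.008 m), for 0.1 s.
4. the gate has passed its half-open click and stands wide (value of joint gate above 1.2 rad), for 0.2 s.
At the end, for the whole second after the job is handed in: the fingers still hold the gate (more than 1 N on it), standing still and open by more than 1.2 rad of its 1.45; the lever is in the marked notch (0.35 within 0.08 rad) and the frame catch is still in (over 9 of its 12 mm) (all of step 1 and value of joint gate above 1.2 rad and velocity of joint gate between -0.1 and 0.1 rad/s and contact force between the fingers and gate above 1 N and value of joint frame_catch above 0.009 m); the arm keeps its last pose, push and grip.
It fails at once if the gate catch is squeezed while the frame catch is not in (value of joint gate_catch above 0.008 m and value of joint frame_catch below 0.007 m).
It fails at once if another thing on the bench is pushed away or knocked over (distance of any of media_bottle, tip_box, tube_block, beaker, ice_tray, pipette, tape_stand from where it was at the start of the episode above 0.03 m or angle between any of media_bottle, beaker's own z axis and vertical above 0.5 rad).
It also fails if it takes over 64 s, if anything falls off the work surface, if the arm or the gripper's body presses on something with over 40 N, if the wrist force passes 120 N, or if a joint passes its speed limit or range.

ROBOT

A 6-joint arm with a two-finger parallel gripper is mounted at the origin on the work surface. World frame = base frame: x ahead of the robot, y to its left, z up, the work surface at z = 0. Lengths are in m, angles in rad, forces in N, time in s.
With the tool pointing down it reaches from about 0.35 to 0.775 m from the base axis. Payload 7.3 kg.
Tool frame: the origin (TCP) lies on the centre line of the jaws, within the pads' length; the fingertips stand 17 mm ahead of it and the grasp point (between the pads) lies 2 mm behind it (robot.tip_extent is the distance from the TCP to the fingertips, in m); z points along the fingers, y is the line along which they close (so a half turn about z gives the same grasp; the last joint's range is limited). The gripper opens to 92 mm and grips with 3 to 60 N. Pads are 19 mm wide; open, the fingers measure 130 mm over their backs; the gripper's body (75 mm by 190 mm) begins 47 mm behind the grasp point.
Start: joints at [-1.261, 0.342, 1.524, -0, 1.275, -0.146], TCP at [0.231, -0.471, 0.244] pointing down, gripper open.
Joint ranges: [-2.53, 2.53], [-0.77, 2.02], [0.04, 2.7], [-1, 4.14], [0.28, 2.66], [-3.11, 3.11]. Speed limits (rad/s): [2.57, 2.57, 3.14, 3.14, 3.14, 3.14].

INTERFACE

Orientations are given as [roll, pitch, yaw] about the fixed x, y, z axes, in that order (R = Rz(yaw) Ry(pitch) Rx(roll)).
In Python, from cell import robot gives the robot as it stands.
- The arm moves only by the tool step_arm, never from a script. Its argument "motion" is a list of rows, each a list of 2 entries, a list of its own where there are three numbers: the shift along the tool's x, y, z in units of 60 mm (1.0 is 60 mm), then the turn about the tool's z in rad. In form: [[[x, y, z], spin], ...]. A call has 1 to 10 rows; each row is the pose to reach, as a shift and turn from the pose commanded when the call began, along the tool's axes at that moment; what a row does not reach only later rows make up. A row lasts 1/8 s, in which the tool goes at most 62.5 mm and 10.7 degrees, less where a joint would pass 70% of its speed; a pose out of reach is approached as far as the arm can. A call with a gripper value outside its range is refused whole. "hand" is the closure in counts, from 0 (fully open) to 255 (shut), set as the call begins (left out, the last holds). The fingers move at their own pace and stop on an object; "squeeze" is the grip in N (left out, the last holds). Time passes only in rows, so rows that repeat a pose let the fingers close. It gives the time, the measured TCP pose, the force, the opening and the grip force at its end, in the units of the state.
- robot.observe(): the state, without advancing time (a new reading comes with each control period).
- robot.read_camera(name): name is "scene" or "side" or "wrist"; returns a dict with "pixels" (384x512x3 uint8, red, green, blue), "intrinsics" (3x3 intrinsics, pixels), "k1" (the pictures are not rectified: a ray, as slopes to the right and down, at radius r is drawn at 1 + k1 r^2 times it, then the intrinsics apply), "xyz" and "rotation" of the camera in the world; the wrist camera has in their place "T_tool_cam" (4x4, takes a point from camera to tool coordinates, whose origin is the TCP and whose axes are the flange's). Camera axes: x right, y up, looking along -z (the intrinsics and any distortion apply to the point x, -y, -z); pixel columns grow to the right and rows downward; lengths in m; the calibration is good to about 2 mm. A picture is of the moment at which its call begins: read the wrist's pose just before it. There is no depth.
- robot.hand_in(): hands the job in; it is judged then, once.
The state is a dict: "time": time; "qpos": joint angles; "qvel": joint speeds; "joint_efforts": joint torques, N m; "tool_pos": TCP position; "tool_rot": TCP orientation; "contact_force": force on the tool from outside, world axes, zero at the start; "torque": the same for the moment, N m; "opening": finger opening in m; "grip_force": force on a finger pad.
Only numpy, scipy, OpenCV 4.12 (cv2) and the standard library are available. Lean on these libraries where they do the work, as an engineer would, in place of code of your own. Each camera call takes 0.05 s, during which the arm holds its last target. There are 200 camera calls.

## Working session

There is one attempt and no reset: what is moved stays moved. The work goes in short steps, Python scripts to look and compute and a tool call to move; the robot and the scene stay as the last step left them, time stands still between calls to the robot, and variables do not carry over. Pictures are saved under pics/ and viewed, at most 10 in all, crops included, and the job is handed in when it is done.

Besides the shell and the picture viewer there is one more tool, called after "Call:" as name([rows], argument=value, ...), one row to a line, values as JSON. step_arm: Moves the arm, as the interface text tells. Its arguments: {"type":"object","properties":{"motion":{"type":"array"},"hand":{"type":"number"},"squeeze":{"type":"number"}},"required":["motion"]}

```bash
mkdir -p pics; cat > h.py <<'E'
import numpy as np, cv2, pickle
from cell import robot
from scipy.spatial.transform import Rotation as R
def shot(name,fn=None):
    s=robot.observe(); c=robot.read_camera(name)
    if name=="wrist":
        T=np.eye(4);T[:3,:3]=R.from_euler('xyz',s['tool_rot']).as_matrix();T[:3,3]=s['tool_pos']
        M=T@np.array(c['T_tool_cam']);c['xyz']=M[:3,3];c['rotation']=M[:3,:3]
    if fn: cv2.imwrite('pics/'+fn+'.png',c['pixels'][:,:,::-1]); pickle.dump(c,open('pics/'+fn+'.pkl','wb'))
    return c
def load(fn): return pickle.load(open('pics/'+fn+'.pkl','rb'))
def ray(c,uv):
    K=np.array(c['intrinsics'],float)
    p=cv2.undistortPoints(np.array([[uv]],float),K,np.array([c['k1'],0,0,0.]))[0,0]
    d=np.array(c['rotation'])@np.array([p[0],-p[1],-1]);return np.array(c['xyz']),d
def onz(c,uv,z):
    o,d=ray(c,uv);return o+d*(z-o[2])/d[2]
def proj(c,P):
    q=np.array(c['rotation']).T@(np.array(P,float)-np.array(c['xyz']))
    K=np.array(c['intrinsics'],float);a=np.array([q[0],-q[1]])/-q[2]
    a=a*(1+c['k1']*(a@a));return K[:2,:2]@a+K[:2,2]
def tool(): 
    s=robot.observe();return np.array(s['tool_pos']),R.from_euler('xyz',s['tool_rot']).as_matrix(),s
E
python3 - <<'E'
from h import *
for n in("scene","side","wrist"):
    c=shot(n,n+"0");print(n,c['xyz'],np.array(c['rotation']).round(3).tolist(),c['intrinsics'],c['k1'])
s=robot.observe();print(s)
a=cv2.imread('pics/scene0.png');b=cv2.imread('pics/side0.png');
E
```

```text
scene [ 1.47788254 -0.1494327   1.07342886] [0.808, -0.009, 1.511] [[442.23897634   0.         262.19146453]
 [  0.         442.23897634 187.85817288]
 [  0.           0.           1.        ]] -0.07212072330117737
side [0.35224803 0.8725168  0.66176626] [1.052, -0.024, -2.959] [[371.27161256   0.         255.06080085]
 [  0.         371.27161256 189.91730494]
 [  0.           0.           1.        ]] -0.0009338082278429713
wrist [ 0.29032991 -0.44147993  0.38445803] [[0.44, 0.869, 0.226], [-0.898, 0.426, 0.11], [-0.0, -0.251, 0.968]] [[269.79729074   0.         258.06248778]
 [  0.         269.79729074 191.88949414]
 [  0.           0.           1.        ]] -0.04708951802547035
{'time': 0.15, 'qpos': array([-1.26098985e+00,  3.42563078e-01,  1.52476266e+00, -3.35995098e-05,
        1.27539098e+00, -1.45962763e-01]), 'qvel': array([ 0.00058613, -0.00228202, -0.00297462,  0.00045468, -0.00052235,
        0.00033818]), 'joint_efforts': array([ 1.26384573e-03, -4.31472874e+01, -2.44352084e+01,  7.17926840e-02,
        5.36873471e-02, -6.21817435e-05]), 'tool_pos': array([ 0.23102627, -0.47113638,  0.24321659]), 'tool_rot': array([-3.14047588e+00, -1.31696939e-04,  4.55778963e-01]), 'contact_force': array([0.02821825, 0.33846643, 0.39687164]), 'torque': array([-0.00117177,  0.01661081, -0.0334346 ]), 'grip_force': 0.0, 'opening': 0.09153518791717472}
```

View pics/scene0.png

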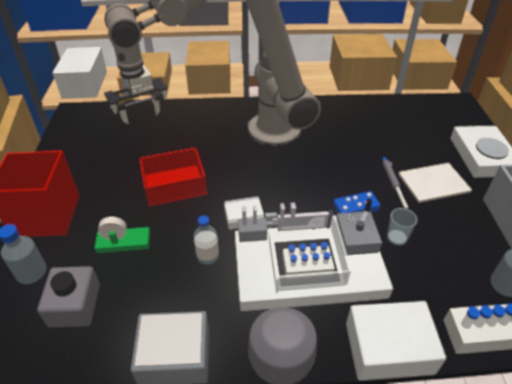

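View pics/side0.png

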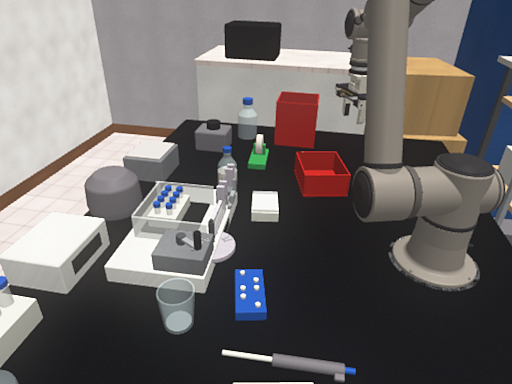

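The scene view shows the shaker at about (235-390, 200-305), with the lever block at right (360,230), the frame catch at left (252,220) and the gate catch at (288,215). The side view shows the knob near (197,240). I'll enlarge the crop.

```bash
cat >> h.py <<'E'
_s=shot
def fix(c):
    r=np.array(c['rotation'])
    if r.shape==(3,): c['rotation']=R.from_euler('xyz',r).as_matrix()
    return c
def shot(n,fn=None):
    c=fix(_s(n))
    if fn: cv2.imwrite('pics/'+fn+'.png',c['pixels'][:,:,::-1]); pickle.dump(c,open('pics/'+fn+'.pkl','wb'))
    return c
def load(fn): return fix(pickle.load(open('pics/'+fn+'.pkl','rb')))
def crop(fn,x0,y0,x1,y1,k):
    a=cv2.imread('pics/'+fn+'.png')[y0:y1,x0:x1]; return cv2.resize(a,None,fx=k,fy=k,interpolation=cv2.INTER_CUBIC)
E
python3 - <<'E'
from h import *
a=crop('scene0',220,180,400,310,4);cv2.imwrite('pics/c1.png',a)
a=crop('side0',100,150,260,290,4);cv2.imwrite('pics/c2.png',a)
c=load('scene0')
for uv in[(240,304),(388,292)]: print(onz(c,uv,0.05))
for uv in[(217,250),(205,262),(245,222),(265,152),(180,225),(150,250),(400,237)]:print(uv,onz(c,uv,0.05))
E
```

```text
[ 0.84883184 -0.16105815  0.05      ]
[0.83538488 0.24090705 0.05      ]
(217, 250) [ 0.66499462 -0.22372937  0.05      ]
(205, 262) [ 0.7067182  -0.25741721  0.05      ]
(245, 222) [ 0.55944999 -0.1384661   0.05      ]
(265, 152) [ 0.21995804 -0.05442367  0.05      ]
(180, 225) [ 0.56181318 -0.33891637  0.05      ]
(150, 250) [ 0.65555386 -0.41990493  0.05      ]
(400, 237) [0.64570709 0.32861334 0.05      ]
```

View pics/c1.png

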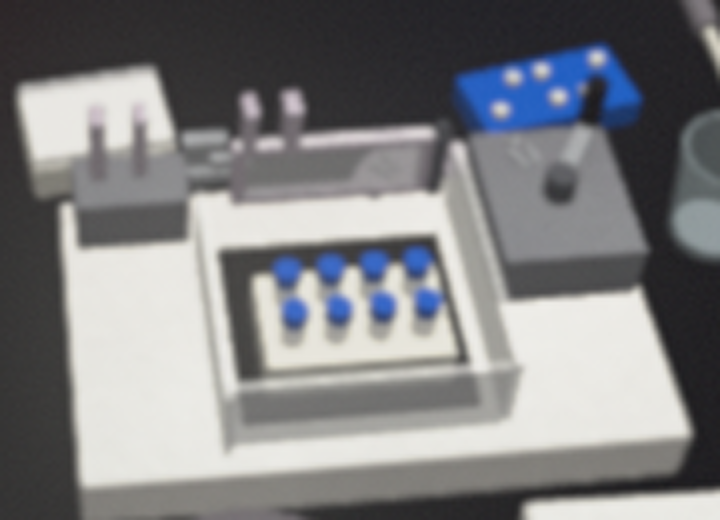

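View pics/c2.png

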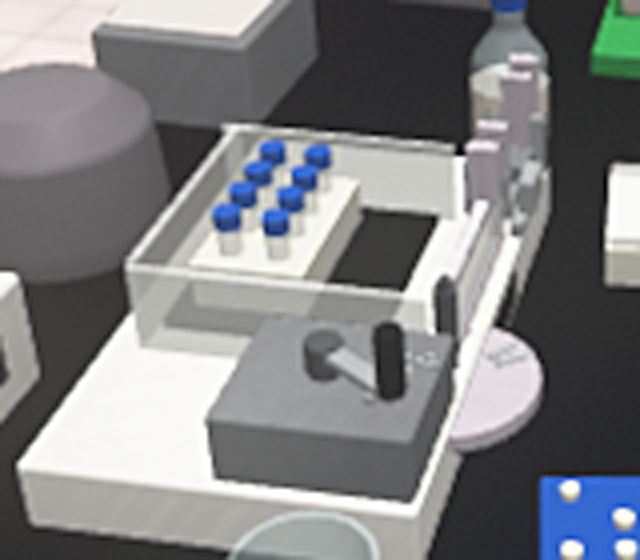

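The crops show the white top's corners in the scene crop at (80,488), (692,437) and (60,203). The ear tops are at (97,108), (140,108), (250,98) and (292,96), the knob top at (596,85), and the hinge post top at (443,128).

```bash
python3 - <<'E'
from h import *
c=load('scene0'); f=lambda u,v:(220+u/4,180+v/4)
bl=onz(c,f(80,488),.05);br=onz(c,f(692,437),.05);fl=onz(c,f(60,203),.05)
print(bl,br,fl)
y=(br-bl);print(np.linalg.norm(y),np.linalg.norm(fl-bl)); yaw=np.arctan2(-y[0],y[1]);print('yaw',yaw)
v=fl-bl;print('yaw2',np.arctan2(-v[1],-v[0]))
Rz=R.from_euler('z',yaw).as_matrix()
ctr=(bl+br)/2-Rz@[.125,0,0];ctr[2]=0;print('ctr',ctr)
for n,p,z in[('ff',(97,106),.16),('fm',(140,106),.16),('gm',(250,95),.16),('gf',(292,93),.16),('knob',(597,82),.164),('post',(443,125),.125)]:
    P=onz(c,f(*p),z);print(n,P.round(4),(Rz.T@(P-ctr)).round(4))
# second view check
d=load('side0');g=lambda u,v:(100+u/4,150+v/4)
for n,p,z in[('ff',(522,60),.16),('fm',(515,76),.16),('gm',(490,128),.16),('gf',(484,147),.16),('knob',(389,328),.164),('post',(446,282),.125),('cn',(20,463),.05),('cn2',(408,525),.05)]:
    P=onz(d,g(*p),z);print(n,P.round(4),(Rz.T@(P-ctr)).round(4))
E
```

```text
[ 0.84276704 -0.16090579  0.05      ] [0.82762362 0.25699957 0.05      ] [ 0.59356561 -0.16998583  0.05      ]
0.4181796478679297 0.2493667892465101
yaw 0.036220625602585946
yaw2 0.036420406155066476
ctr [0.71027732 0.0435203  0.        ]
ff [ 0.5986 -0.1399  0.16  ] [-0.1182 -0.1792  0.16  ]
fm [ 0.6002 -0.1092  0.16  ] [-0.1156 -0.1486  0.16  ]
gm [ 0.5933 -0.0294  0.16  ] [-0.1196 -0.0687  0.16  ]
gf [0.5928 0.0011 0.16  ] [-0.1189 -0.0382  0.16  ]
knob [0.5971 0.2239 0.164 ] [-0.1065  0.1844  0.164 ]
post [0.5975 0.1148 0.125 ] [-0.1101  0.0753  0.125 ]
ff [ 0.6019 -0.1299  0.16  ] [-0.1146 -0.1694  0.16  ]
fm [ 0.6005 -0.1019  0.16  ] [-0.115  -0.1414  0.16  ]
gm [ 0.5978 -0.0184  0.16  ] [-0.1146 -0.0578  0.16  ]
gf [0.5948 0.0091 0.16  ] [-0.1166 -0.0302  0.16  ]
knob [0.5908 0.2286 0.164 ] [-0.1127  0.1893  0.164 ]
post [0.5898 0.1236 0.125 ] [-0.1175  0.0844  0.125 ]
cn [0.819  0.2594 0.05  ] [0.1165 0.2118 0.05  ]
cn2 [0.5749 0.2618 0.05  ] [-0.1274  0.223   0.05  ]
```

Call:
step_arm([
  [[0.5,-0.3,-0.3],-0.15],
  [[1.3,-0.9,-0.6],-0.32],
  [[2.2,-1.5,-0.9],-0.5],
  [[3.1,-2.1,-1],-0.68],
  [[4.0,-2.7,-1],-0.86],
  [[4.9,-3.3,-1],-1.04],
  [[5.8,-3.9,-1],-1.22],
  [[6.7,-4.5,-1],-1.4],
  [[7.6,-5.1,-1],-1.58],
  [[8.3,-5.6,-1],-1.75],
], hand=0)

```text
time: 1.4
tool_pos: [0.5269, 0.0439, 0.3036]
tool_rot: [-3.141, 0.0, 2.212]
contact_force: [-0.1, -1.0, 0.1]
opening: 0.092
grip_force: 0.0
```

Call:
step_arm([
  [[0,0,0],-0.17],
  [[0,0,0],-0.35],
  [[0,0,0],-0.53],
  [[0,0,0],-0.7],
  [[0,0,0],-0.87],
  [[0,0,0],-0.97],
  [[0,0,0],-0.97],
  [[0,0,0],-0.97],
])

```text
time: 2.4
tool_pos: [0.5261, 0.0419, 0.3036]
tool_rot: [-3.142, -0.0, -3.109]
contact_force: [-0.1, 0.5, -0.2]
opening: 0.092
grip_force: 0.0
```

```bash
python3 - <<'E'
from h import *
p,M,s=tool();print(p,s['tool_rot'],s['qpos'],s['time'])
c=shot('wrist','w1')
a=crop('w1',0,0,512,384,1.5);cv2.imwrite('pics/w1b.png',a)
E
```

```text
[0.5261263  0.04192421 0.30356219] [-3.14154971e+00 -3.20854697e-04 -3.10934802e+00] [-6.57043852e-02  3.07843527e-01  1.40740691e+00 -7.48884808e-05
  1.42665733e+00 -1.66873459e+00] 2.4
```

View pics/w1b.png

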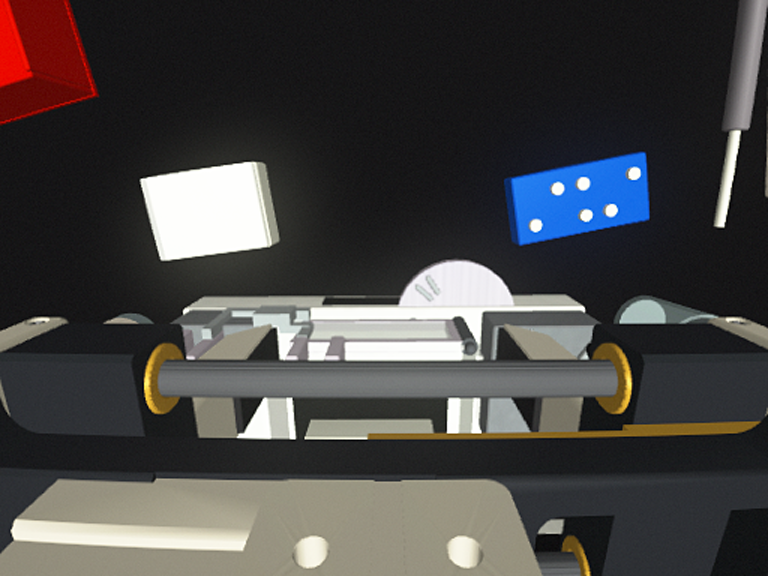

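The gripper hides the shaker's front in this view, so I'll move forward until the camera sits above the front edge.

Call:
step_arm([
  [[-0.5,0,0],0],
  [[-1.2,0,0],0],
  [[-1.7,-0.1,0],0],
  [[-1.7,-0.1,0],0],
  [[-1.7,-0.1,0],0],
])

```text
time: 3.08
tool_pos: [0.6278, 0.0395, 0.3034]
tool_rot: [3.142, -0.001, -3.108]
contact_force: [0.2, -0.2, -0.6]
opening: 0.0916
grip_force: 0.0
```

```bash
python3 - <<'E'
from h import *
p,M,s=tool();print(p,s['tool_rot'],s['time'])
c=shot('wrist','w2')
a=crop('w2',80,110,450,290,2.1);cv2.imwrite('pics/w2b.png',a)
E
```

```text
[0.62778118 0.03950208 0.30343003] [ 3.14152134e+00 -9.71327349e-04 -3.10798160e+00] 3.075
```

View pics/w2b.png

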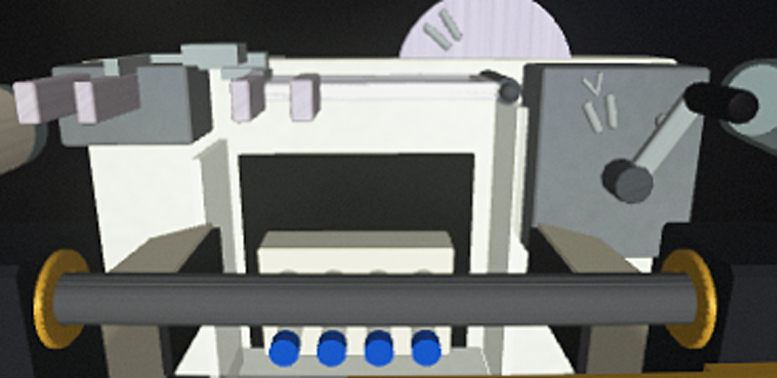

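The close view shows these in crop pixels: frame ear tops at (27,103) and (88,103), gate ear tops at (241,102) and (302,102). The knob top is at (742,106), the lever pivot at (634,185), the ribs and notch at (604,115) and the hinge post top at (509,91).

```bash
python3 - <<'E'
from h import *
c=load('w2'); f=lambda u,v:(80+u/2.1,110+v/2.1)
ctr=np.array([.7103,.0435,0]);Rz=R.from_euler('z',.0363).as_matrix()
for n,p,z in[('ff',(27,103),.16),('fm',(88,103),.16),('gm',(241,102),.16),('gf',(303,102),.16),('knob',(742,106),.164),('pivot',(634,185),.125),('post',(509,91),.122),('notch',(604,114),.102),('blkFL',(525,66),.1),('blkFR',(710,68),.1),('frontL',(270,57),.05),('frontR',(672,60),.05)]:
    P=onz(c,f(*p),z);print(n,P.round(4),(Rz.T@(P-ctr)).round(4))
E
```

```text
ff [ 0.6027 -0.1396  0.16  ] [-0.1142 -0.179   0.16  ]
fm [ 0.6018 -0.1074  0.16  ] [-0.1139 -0.1468  0.16  ]
gm [ 0.599  -0.0287  0.16  ] [-0.1139 -0.0681  0.16  ]
gf [0.598  0.0027 0.16  ] [-0.1137 -0.0367  0.16  ]
knob [0.5913 0.225  0.164 ] [-0.1123  0.1857  0.164 ]
pivot [0.645  0.1941 0.125 ] [-0.0598  0.1529  0.125 ]
post [0.5928 0.1152 0.122 ] [-0.1148  0.0759  0.122 ]
notch [0.6067 0.1799 0.102 ] [-0.0986  0.1401  0.102 ]
blkFL [0.5798 0.1288 0.1   ] [-0.1274  0.09    0.1   ]
blkFR [0.5762 0.243  0.1   ] [-0.1267  0.2043  0.1   ]
frontL [ 0.5826 -0.0336  0.05  ] [-0.1304 -0.0724  0.05  ]
frontR [0.5744 0.2447 0.05  ] [-0.1285  0.206   0.05  ]
```

Call:
step_arm([
  [[0.2,0.8,0],0],
  [[0.4,1.8,0],0],
  [[0.5,2.7,0.3],0],
  [[0.5,3.1,0.9],0],
  [[0.5,3.1,1.6],0],
  [[0.5,3.1,2.2],0],
  [[0.5,3.1,2.6],0],
  [[0.5,3.1,2.63],0],
  [[0.5,3.1,2.63],0],
])

```text
time: 4.25
tool_pos: [0.5922, 0.2244, 0.1474]
tool_rot: [3.141, 0.002, -3.107]
contact_force: [-0.6, -0.1, 0.1]
opening: 0.0919
grip_force: 0.0
```

Call:
step_arm([
  [[0,0,0],0],
  [[0,0,0],0],
  [[0,0,0],0],
  [[0,0,0],0],
  [[0,0,0],0],
  [[0,0,0],0],
  [[0,0,0],0],
  [[0,0,0],0],
], hand=255, squeeze=15)

```text
time: 5.25
tool_pos: [0.5917, 0.2246, 0.1458]
tool_rot: [3.141, -0.001, -3.107]
contact_force: [0.7, 0.2, 1.0]
opening: 0.0174
grip_force: 15.0
```

```bash
python3 - <<'E'
from h import *
p,M,s=tool();print(p,s['tool_rot'],s['time'],s['opening'],s['grip_force'])
c=shot('scene','s2');d=shot('side','d2')
a=crop('s2',310,160,410,260,4);b=crop('d2',140,170,240,270,4);cv2.imwrite('pics/k1.png',np.hstack([a,b]))
E
```

```text
[0.59166496 0.2245925  0.14581451] [ 3.14105990e+00 -7.51410536e-04 -3.10742667e+00] 5.25 0.01741267865601663 15.001301765441895
```

View pics/k1.png

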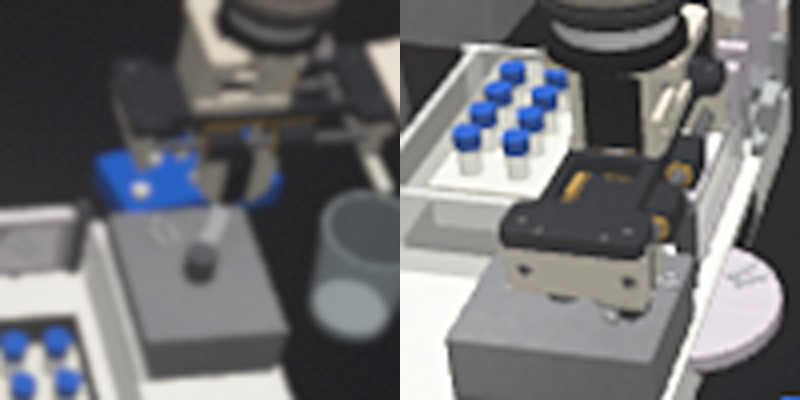

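The knob is gripped, with the opening at 17.4 mm. I'll carry it along its arc to the notch.

Call:
step_arm([
  [[0.06,-0.12,0],0],
  [[0.11,-0.25,0],0],
  [[0.14,-0.4,0],0],
  [[0.155,-0.56,0],0],
  [[0.15,-0.66,0],0],
  [[0.135,-0.765,0],0],
  [[0.11,-0.85,0],0],
  [[0.09,-0.915,0],0],
  [[0.09,-0.915,0],0],
  [[0.09,-0.915,0],0],
])

```text
time: 6.6
tool_pos: [0.5876, 0.1698, 0.1459]
tool_rot: [3.141, -0.002, -3.107]
contact_force: [-4.9, 4.4, 2.1]
opening: 0.0177
grip_force: 15.0
```

Call:
step_arm([
  [[0,0,0],0],
  [[0,0,0],0],
  [[0,0,0],0],
  [[0,0,0],0],
  [[0,0,0],0],
  [[0,0,0],0],
  [[0,0,0],0],
], hand=0)

```text
time: 7.48
tool_pos: [0.5885, 0.1692, 0.1459]
tool_rot: [-3.141, -0.0, -3.107]
contact_force: [0.1, 0.3, 0.7]
opening: 0.0832
grip_force: 0.0
```

Call:
step_arm([
  [[0,0,-0.6],0],
  [[0,0,-1.5],0],
  [[-0.3,-1,-2.4],0],
  [[-0.7,-2.2,-2.6],0],
  [[-0.7,-2.2,-2.6],0],
  [[-0.7,-2.2,-2.6],0],
])

```text
time: 8.22
tool_pos: [0.6357, 0.0363, 0.3023]
tool_rot: [-3.141, 0.001, -3.111]
contact_force: [-0.4, 1.0, -0.4]
opening: 0.0919
grip_force: 0.0
```

```bash
python3 - <<'E'
from h import *
p,M,s=tool();print(p,s['tool_rot'],s['time'])
c=shot('wrist','w3')
a=crop('w3',80,110,450,290,2.1);cv2.imwrite('pics/w3b.png',a)
E
```

```text
[0.63568538 0.03632677 0.30231147] [-3.14103245e+00  1.25511008e-03 -3.11086428e+00] 8.225
```

View pics/w3b.png

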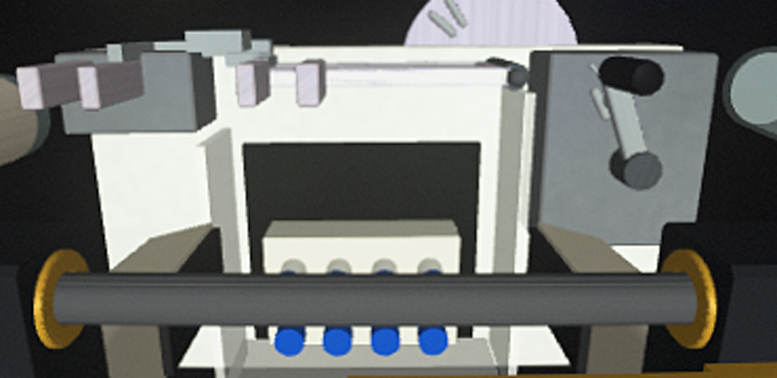

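The lever knob top is now at crop (646,75) and the arm covers the right-hand rib, so I'll compute the angle.

```bash
python3 - <<'E'
from h import *
f=lambda u,v:(80+u/2.1,110+v/2.1)
ctr=np.array([.7103,.0435,0]);Rz=R.from_euler('z',.0363).as_matrix()
c=load('w3');c2=load('w2');L=lambda c,p,z:(Rz.T@(onz(c,f(*p),z)-ctr))[:2]
k3,p3=L(c,(646,75),.164),L(c,(637,170),.125);k2,p2=L(c2,(742,106),.164),L(c2,(634,185),.125)
n=L(c2,(604,115),.103)
for k,p in((k3,p3),(k2,p2),(n,p2)):
    v=k-p;print(k,p,np.hypot(*v),np.arctan2(-v[1],-v[0]))
# chord between the two knob positions
print(np.linalg.norm(k3-k2),2*np.arcsin(np.linalg.norm(k3-k2)/.124))
for nme,q in(('ff',(32,88)),('fm',(90,88)),('gm',(245,86)),('gf',(309,87)),('post',(516,76))):
    print(nme,onz(c,f(*q),.16 if nme!='post' else .122).round(4))
E
```

```text
[-0.11921991  0.12995238] [-0.06061769  0.14947567] 0.06176875684874034 0.3215850727387896
[-0.11234492  0.18572226] [-0.05976607  0.15290801] 0.061978304642310314 -0.5579491007489665
[-0.09809991  0.13976444] [-0.05976607  0.15290801] 0.04052450992973531 0.3303099295612008
0.056192044429729374 0.9406177538156117
ff [ 0.6025 -0.1385  0.16  ]
fm [ 0.6018 -0.1083  0.16  ]
gm [ 0.5988 -0.0294  0.16  ]
gf [0.5984 0.0026 0.16  ]
post [0.5927 0.1149 0.122 ]
```

The lever measures about 0.32, against 0.33 for the notch by the same measure, so it is seated. Next is the frame catch.

Call:
step_arm([
  [[0.2,-0.8,0],0],
  [[0.4,-1.8,0],0],
  [[0.6,-2.5,0.4],0],
  [[0.65,-2.74,1.2],0],
  [[0.65,-2.74,2.0],0],
  [[0.65,-2.74,2.5],0],
  [[0.65,-2.74,2.62],0],
  [[0.65,-2.74,2.62],0],
  [[0.65,-2.74,2.62],0],
])

```text
time: 9.4
tool_pos: [0.6025, -0.1267, 0.1464]
tool_rot: [-3.14, 0.003, -3.107]
contact_force: [-0.5, 0.1, -0.2]
opening: 0.0918
grip_force: 0.0
```

Call:
step_arm([
  [[0,0,0],0],
  [[0,0,0],0],
  [[0,0,0],0],
  [[0,0,0],0],
  [[0,0,0],0],
  [[0,0,0],0],
  [[0,0,0],0],
  [[0,0,0],0],
  [[0,0,0],0],
], hand=255, squeeze=20)

```text
time: 10.52
tool_pos: [0.6018, -0.1315, 0.1446]
tool_rot: [-3.135, 0.001, -3.109]
contact_force: [0.4, -17.6, -4.3]
opening: 0.0299
grip_force: 20.0
```

The frame catch is fully in, with the opening at 29.9 mm and the midpoint near y = -0.1315. I'll release, move to the gate catch and grip.

Call:
step_arm([
  [[0,0,0],0],
  [[0,0,0],0],
  [[0,0,0],0],
  [[0,0,0],0],
  [[0,0,0],0],
  [[0,0,0],0],
  [[0,0,-0.5],0],
  [[0,0,-1.0],0],
  [[0,0,-1.0],0],
], hand=0)

```text
time: 11.65
tool_pos: [0.6028, -0.1273, 0.2073]
tool_rot: [-3.14, 0.005, -3.107]
contact_force: [-0.1, -0.5, 0.2]
opening: 0.0917
grip_force: 0.0
```

Call:
step_arm([
  [[0,0.6,0],0],
  [[0,1.4,0],0],
  [[0,1.99,0],0],
  [[0,1.99,0],0],
  [[0,1.99,0.5],0],
  [[0,1.99,1.0],0],
  [[0,1.99,1.0],0],
  [[0,1.99,1.0],0],
])

```text
time: 12.65
tool_pos: [0.598, -0.0083, 0.1454]
tool_rot: [-3.141, 0.001, -3.108]
contact_force: [0.2, -0.0, 0.9]
opening: 0.0916
grip_force: 0.0
```

```bash
python3 - <<'E'
from h import *
p,M,s=tool();print(p,s['tool_rot'],s['time'],s['contact_force'])
c=shot('scene','s4')
a=crop('s4',220,180,400,310,4);cv2.imwrite('pics/s4b.png',a)
E
```

```text
[ 0.59800875 -0.00829224  0.14537459] [-3.14120196e+00  8.63572924e-04 -3.10803975e+00] 12.65 [ 0.1788049  -0.03680366  0.88075426]
```

View pics/s4b.png

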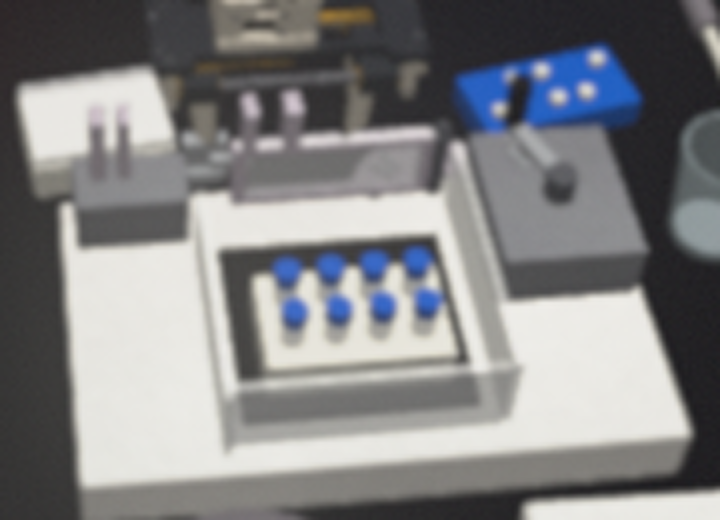

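The frame catch ears at crop (97,108) and (122,108) are closed, the lever is in the notch, and the fingers straddle the gate ears. Now I'll squeeze the gate catch.

Call:
step_arm([
  [[0,0,0],0],
  [[0,0,0],0],
  [[0,0,0],0],
  [[0,0,0],0],
  [[0,0,0],0],
  [[0,0,0],0],
  [[0,0,0],0],
  [[0,0,0],0],
  [[0,0,0],0],
], hand=255, squeeze=35)

```text
time: 13.82
tool_pos: [0.5975, -0.0074, 0.1447]
tool_rot: [-3.141, 0.0, -3.107]
contact_force: [-0.8, 0.0, 1.1]
opening: 0.0295
grip_force: 35.0
```

The gate catch is squeezed, with the opening at 29.5 mm and the grip centred. I'll swing the gate about its hinge.

Call:
step_arm([
  [[0.102,0.003,0],0.05],
  [[0.245,0.015,0],0.12],
  [[0.387,0.037,0],0.19],
  [[0.527,0.069,0],0.26],
  [[0.664,0.111,0],0.33],
  [[0.798,0.162,0],0.4],
  [[0.928,0.223,0],0.47],
  [[1.054,0.292,0],0.54],
  [[1.174,0.37,0],0.61],
  [[1.289,0.456,0],0.68],
])

```text
time: 15.08
tool_pos: [0.5206, 0.0168, 0.1448]
tool_rot: [3.14, 0.004, 2.495]
contact_force: [3.3, 1.9, -0.9]
opening: 0.0291
grip_force: 35.2
```

Call:
step_arm([
  [[0.102,0.003,0],0.05],
  [[0.245,0.015,0],0.12],
  [[0.387,0.037,0],0.19],
  [[0.527,0.069,0],0.26],
  [[0.664,0.111,0],0.33],
  [[0.798,0.162,0],0.4],
  [[0.928,0.223,0],0.47],
  [[1.054,0.292,0],0.54],
  [[1.174,0.37,0],0.61],
  [[1.289,0.456,0],0.68],
])

```text
time: 16.32
tool_pos: [0.4748, 0.0858, 0.1447]
tool_rot: [3.14, 0.0, 1.814]
contact_force: [5.5, 0.7, -3.2]
opening: 0.0293
grip_force: 35.1
```

Call:
step_arm([
  [[0,0,0],0],
  [[0,0,0],0],
  [[0,0,0],0],
  [[0,0,0],0],
  [[0,0,0],0],
])

```text
time: 16.95
tool_pos: [0.4749, 0.0856, 0.1447]
tool_rot: [3.14, 0.0, 1.816]
contact_force: [5.4, -0.1, -2.7]
opening: 0.0297
grip_force: 35.1
```

```bash
python3 - <<'E'
from h import *
p,M,s=tool();print(p,s['tool_rot'],s['time'],s['contact_force'],s['opening'],s['grip_force'],abs(s['qvel']).max())
h=np.array([.593,.1155]);v=p[:2]-h;print(np.hypot(*v),'gate',np.arctan2(-v[0],-v[1])-.034)
c=shot('scene','s5')
a=crop('s5',220,150,400,285,4);cv2.imwrite('pics/s5b.png',a)
E
```

```text
[0.47486553 0.0855934  0.14472668] [3.13991548e+00 2.94127240e-04 1.81611021e+00] 16.95 [ 5.35844472 -0.0842909  -2.65457756] 0.029724152882428398 35.07760763168335 0.0016615324545488895
0.12186121822820233 gate 1.2888483572232663
```

View pics/s5b.png

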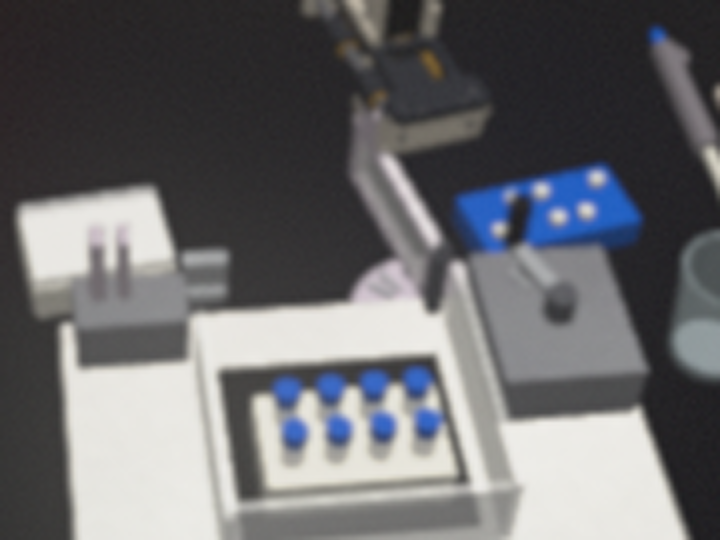

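The gate stands at about 1.29 to 1.36 rad and is still gripped, and the lever and frame catch are unmoved. I'll nudge it slightly further for margin, then hand in.

Call:
step_arm([
  [[0.05,0.001,0],0.02],
  [[0.09,0.003,0],0.04],
  [[0.09,0.003,0],0.04],
  [[0.09,0.003,0],0.04],
  [[0.09,0.003,0],0.04],
  [[0.09,0.003,0],0.04],
])

```text
time: 17.75
tool_pos: [0.4737, 0.0907, 0.1447]
tool_rot: [3.14, 0.0, 1.776]
contact_force: [4.6, -0.9, -3.5]
opening: 0.0292
grip_force: 35.1
```

```bash
python3 - <<'E'
from h import *
p,M,s=tool();h=np.array([.593,.1155]);v=p[:2]-h;print('gate',np.arctan2(-v[0],-v[1])-.034,s['contact_force'],s['opening'],s['grip_force'])
print(robot.hand_in())
E
```

```text
gate 1.3315043530311033 [ 4.5931365  -0.90967951 -3.47611154] 0.029222551644698804 35.059913992881775
the job is handed in; nothing more can be done
None
```

The job is handed in at about 18 s, with no verdict returned: by my measurements the lever is in the marked notch, the frame catch is fully in, and the gate is held open at about 1.33 rad with both gate catch ears gripped.

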